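# Seal a burnt book remnant in its display jar

## Robot

A 6-joint arm with a two-finger parallel gripper is mounted at the origin on the work surface. World frame = base frame: x ahead of the robot, y to its left, z up, the work surface at z = 0. Lengths are in m, angles in rad, forces in N, time in s.
With the tool pointing down it reaches from about 0.35 to 0.775 m from the base axis. Payload 7.3 kg.
Tool frame: the origin (TCP) lies between the finger pads; the fingertips stand ahead of it and the grasp point (between the pads) lies 6 mm ahead of it (robot.tip_extent is the x of the fingertips in the tool frame, in m); x points along the fingers, z is the direction in which the jaws open and shut, and the axes are right-handed (so a half turn about x gives the same grasp; the last joint's range is limited). The gripper opens to 92 mm and grips with 3 to 60 N. Pads are 19 mm wide; open, the fingers measure 130 mm over their backs; the gripper's body (75 mm by 190 mm) begins 47 mm behind the grasp point.
Start: joints at [1.082, 0.342, 1.524, -0, 1.275, -0.146], TCP at [0.176, 0.494, 0.252] pointing down, gripper open.
Joint ranges: [-2.53, 2.53], [-0.77, 2.02], [0.04, 2.7], [-1, 4.14], [0.28, 2.66], [-3.11, 3.11]. Speed limits (rad/s): [2.57, 2.57, 3.14, 3.14, 3.14, 3.14].

## Interface

Orientations are given as [roll, pitch, yaw] about the fixed x, y, z axes, in that order (R = Rz(yaw) Ry(pitch) Rx(roll)).
In Python, from cell import robot gives the robot as it stands. The module is installed in compiled form; this text tells all that it offers.
- The arm moves only by the shell command python3 -m creep 'ROWS' [FORCE]. ROWS is JSON, a list of rows, each an object with "translation": the shift along the tool's x, y, z in m, a list of three; "twist": the turn, a rotation vector about the tool's x, y, z in rad, a list of three; "hand": the opening in per cent of the stroke, from 0 (shut) to 100 (fully open). A call has 1 to 5 rows; each row is the pose to reach, as a shift and turn from the pose measured when the call began, along the tool's axes at that moment; what a row does not reach only later rows make up. A row lasts 1/10 s, in which the tool goes at most 50 mm and 8.59 degrees, less where a joint would pass 70% of its speed; a pose out of reach is approached as far as the arm can. A call with a gripper value outside its range is refused whole. The fingers move at their own pace and stop on an object; FORCE is the grip in N (left out, the last holds). Time passes only in rows, so rows that repeat a pose let the fingers close. It gives the time, the measured TCP pose, the force and the opening at its end, in the units of the state.
- robot.observe(): the state, without advancing time (a new reading comes with each control period).
- robot.read_camera(name): name is "side" or "top"; returns the picture (384x512x3 uint8, blue, green, red); there is no depth.
- robot.calibration(name): a dict with "intrinsics" (3x3 intrinsics, pixels), "cam_to_world" (4x4, takes a point from camera to world coordinates). Camera axes: x right, y up, looking along -z (the intrinsics and any distortion apply to the point x, -y, -z); pixel columns grow to the right and rows downward; lengths in m; the calibration is good to about 2 mm. A picture is of the moment at which its call begins. calibration takes no time and is no camera call.
- robot.hand_in(): hands the job in, once; it reports no verdict.
The state is a dict: "time": time; "qpos": joint angles; "qvel": joint speeds; "joint_efforts": joint torques, N m; "tool_pos": TCP position; "tool_rot": TCP orientation; "contact_force": force on the tool from outside, world axes, zero at the start; "torque": the same for the moment, N m; "opening": finger opening in m.
Only numpy, scipy, OpenCV 4.12 (cv2) and the standard library are available. Lean on these libraries where they do the work, as an engineer would, in place of code of your own. Each camera call takes 0.05 s, during which the arm holds its last target. There are 200 camera calls.

## Task

Pick up the charred little book remnant and lower it gently into the open glass jar, without letting it fall. Then rest the jar's lid level on top of the thread, turn it back (anticlockwise) until it drops in at the thread start, and screw it down clockwise until it is fully tight, leaving the lid level. Do not drop the lid, and leave the other books and things where they are.

Things in the scene. Friction and masses are not known exactly. Their poses are not given: they have to be found in the camera images.
- jar: Wide-mouthed clear glass jar fixed to the table by a round rubber foot (148 mm diameter, 8 mm high). Origin: centre of its underside; z up. Body 120 mm diameter up to 52 mm, above it a neck with a metal collar, 98 mm outside, 90 mm inside diameter, up to the rim at 90 mm. Inside floor at 8 mm. Outside the neck (out to 112 mm diameter) run three equal right-hand metal thread ribs, 120 deg apart
- jar_mouth (a point): Centre of the jar's mouth at rim height, 90 mm above the table, with the jar's axes. The three ribs start at jar angles 0, 120 and 240 deg (anticlockwise from above, from the x axis). Each runs 72 deg clockwise from its start: top level, 3 mm below the rim; underside sloping down 0.12 mm per degree. An upright stop, 7 deg wide, closes the clockwise end
- start0 (a point): First thread start (jar angle 0): the anticlockwise end of a rib, on its top, 54.5 mm from the axis. Anticlockwise of each start is a 41 deg gap where a lid lug drops in by 10 mm: lug centre 10 to 32 deg anticlockwise of the start. With lug centres 0 to 60 deg clockwise of the starts the lid rests on the ribs; the stops bar it from going on clockwise, so it must be turned back
- home0 (a point): Where a lid lug's centre lies when the lid is tight under the first rib: 57 deg clockwise of start0, 54.5 mm from the jar axis, 75.5 mm above the table. From the gap the lid sinks 5 mm over the first 40 to 45 deg of clockwise turn; some 15 deg more, turning freely, take up the slack; it jams (over 1.5 N m) with its lugs 50 to 60 deg clockwise of the starts
- home1 (a point): The same for the second rib (120 deg further anticlockwise)
- home2 (a point): The same for the third rib (240 deg further anticlockwise)
- lid_center (a point): Centre (half-way up) of the loose grey plastic screw lid, 0.18 kg, 125 mm diameter, 51 mm high, right way up on the table. Skirt 23 mm high, inside diameter 118 mm; on top a finger bar, 80 mm long (lid's x), 24 mm thick (y), 28 mm high: grasp across its thickness. This centre's height above the table: 111 mm resting on top of the thread, 101.5 mm dropped in at the start, 96.5 mm fully down
- lid_lug (a point): Centre line of one of the lid's three inner lugs (15 deg wide, at lid angles 0, 120, 240 deg); this one is at angle 0, under the bar's +x end, 54.5 mm from the lid's axis, 4.5 mm above its lower edge. Lug inner faces are 52 mm from the axis; sideways play on the neck is about 3 mm
- remnant_center (a point): Centre of the charred remnant of a pocket book, a loose block with ragged burnt upper edge standing on end: 56 mm wide (x), 26 mm thick (y), 74 mm high, 70 g. Grasp it across its thickness near its top (10 to 15 mm below) so that the gripper's body stays clear of the jar's rim; it fits upright through the mouth. To let go inside the jar open the fingers only some 5 mm each
- book_a: Bystander: burnt book, 200 x 140 x 28 mm, grey-green cover, origin at the centre of its underside
- book_b: Bystander: burnt book, 170 x 120 x 34 mm, dull red cover, origin at the centre of its underside
- book_c: Bystander: burnt book, 180 x 120 x 30 mm, purplish cover, origin at the centre of its underside
- book_d: Bystander: burnt book, 190 x 130 x 36 mm, olive cover, origin at the centre of its underside
- loupe: Bystander: black stand loupe, 54 mm diameter, 42 mm high, origin at the centre of its underside
- brush: Bystander: dusting brush lying flat on the table, its bristles at one end, origin on its underside
There are look-alikes about, which are no part of the job. What is shaped like the part that bears lid_center but blue is not meant.

How it is judged:
On the way, in this order (a step that is already met when the one before it is completed fails the run):
1. the remnant stands or leans inside the jar, released (horizontal distance between remnant_center and jar_mouth below 0.035 m and height (world z) of remnant_center below 0.055 m and contact force between the fingers and remnant below 0.1 N and linear speed of remnant below 0.05 m/s), for 0.2 s.
2. the lid rests level on top of the thread, lugs on the ribs (horizontal distance between lid_center and jar_mouth below 0.006 m and angle between lid_center's own z axis and vertical below 0.07 rad and z of lid_center in the frame of jar_mouth between 0.0175 and 0.024 m and contact force between lid and jar above 0.2 N), for 0.1 s.
3. turned back, the lid has dropped level at the thread start (horizontal distance between lid_center and jar_mouth below 0.006 m and angle between lid_center's own z axis and vertical below 0.07 rad and z of lid_center in the frame of jar_mouth between 0.008 and 0.0145 m), for 0.1 s.
At the end, for the whole second after the job is handed in: The remnant is in the jar (centre within 35 mm of the jar's axis, below 55 mm) and the lid is fully screwed down: level within 0.03 rad, centred within 6 mm, its centre 4 to 8.5 mm above the rim, its lugs within 10 mm of the home positions, everything at rest and released (z of lid_center in the frame of jar_mouth between 0.004 and 0.0085 m and angle between lid_center's own z axis and vertical below 0.03 rad and horizontal distance between lid_center and jar_mouth below 0.006 m and (distance between lid_lug and home0 below 0.01 m or distance between lid_lug and home1 below 0.01 m or distance between lid_lug and home2 below 0.01 m) and horizontal distance between remnant_center and jar_mouth below 0.035 m and height (world z) of remnant_center below 0.055 m and linear speed of each of lid, remnant below 0.02 m/s); the robot touches nothing.
It fails at once if the remnant is let fall (more than about 2 cm) (contact force between the fingers and remnant below 0.05 N and linear speed of remnant above 0.6 m/s).
It fails at once if the lid is dropped (more than about 2 cm) (contact force between the fingers and lid below 0.05 N and linear speed of lid above 0.6 m/s).
It fails at once if a bystander is moved by more than 3 cm (distance of any of book_a, book_b, book_c, book_d, loupe, brush from where it was at the start of the episode above 0.03 m).
It also fails if it takes over 61 s, if anything falls off the work surface, if the arm or the gripper's body presses on something with over 40 N, if the wrist force passes 120 N, or if a joint passes its speed limit or range.

## Working session

There is one attempt and no reset: what is moved stays moved. The work goes in short steps, Python scripts to look and compute and a shell command to move; the robot and the scene stay as the last step left them, time stands still between calls to the robot, and variables do not carry over. Pictures are saved under pics/ and viewed, about 8 in all and at most 12, crops included, and the job is handed in when it is done.

```bash
mkdir -p pics
cat > h.py <<'E'
import numpy as np, cv2
from cell import robot
from scipy.spatial.transform import Rotation as R
def cam(n):
    c=robot.calibration(n); return np.array(c["intrinsics"]),np.array(c["cam_to_world"])
def ray(n,u,v):
    K,T=cam(n); d=np.linalg.inv(K)@[u,v,1.]; d=T[:3,:3]@[d[0],-d[1],-d[2]]; return T[:3,3],d
def onz(n,u,v,z):
    o,d=ray(n,u,v); return o+d*(z-o[2])/d[2]
def proj(n,p):
    K,T=cam(n); q=T[:3,:3].T@(np.array(p)-T[:3,3]); q=K@[q[0],-q[1],-q[2]]; return q[:2]/q[2]
def tool():
    s=robot.observe(); return np.array(s["tool_pos"]),R.from_euler("xyz",s["tool_rot"])
def goto(p,yaw_z=None,tip=None):
    """tool-frame shift & twist to have TCP at p, pointing straight down, jaw axis (z) at world angle yaw_z (rad, mod pi)"""
    t,r=tool(); z0=r.as_matrix()[:,2]; a0=np.arctan2(z0[1],z0[0])
    if yaw_z is None: a=a0
    else: a=a0+(yaw_z-a0+np.pi/2)%np.pi-np.pi/2
    x=np.array([0,0,-1.]); z=np.array([np.cos(a),np.sin(a),0]); M=np.c_[x,np.cross(z,x),z]
    tw=(r.inv()*R.from_matrix(M)).as_rotvec(); sh=r.inv().apply(np.array(p)-t)
    print("shift",sh.round(4),"twist",tw.round(4),"deg",np.degrees(a).round(1))
E
cat > a.py <<'E'
from h import *
a=robot.read_camera("top"); b=robot.read_camera("side")
cv2.imwrite("pics/top0.png",a); cv2.imwrite("pics/side0.png",b)
s=robot.observe(); print(s, robot.tip_extent)
for n in("top","side"):
    print(n,[x.round(3).tolist() for x in cam(n)], [k for k in robot.calibration(n)])
E
python3 a.py
```

```text
{'time': 0.1, 'qpos': array([ 1.08198837e+00,  3.42615941e-01,  1.52491575e+00,  7.71766195e-06,
        1.27538340e+00, -1.45967971e-01]), 'qvel': array([ 0.00040962, -0.00107923, -0.0024322 ,  0.0009074 , -0.00015434,
       -0.00047981]), 'joint_efforts': array([ 2.09146318e-03, -4.32000017e+01, -2.44696158e+01,  7.19683059e-02,
        5.25639486e-02, -7.08763309e-06]), 'tool_pos': array([0.17629367, 0.49417293, 0.2511357 ]), 'tool_rot': array([ 2.99004386,  1.56947387, -2.06518735]), 'contact_force': array([-0.81698657,  0.84270614, -0.39881395]), 'torque': array([-0.03869314,  0.04223869,  0.0089218 ]), 'opening': 0.09186101956794859} 0.025
top [[[348.775, 0.0, 254.015], [0.0, 348.775, 195.392], [0.0, 0.0, 1.0]], [[0.003, 0.995, -0.098, 0.395], [-1.0, 0.004, 0.012, -0.046], [0.013, 0.098, 0.995, 1.326], [0.0, 0.0, 0.0, 1.0]]] ['intrinsics', 'cam_to_world']
side [[[435.173, 0.0, 256.679], [0.0, 435.173, 191.75], [0.0, 0.0, 1.0]], [[0.692, 0.431, -0.579, -0.295], [-0.721, 0.407, -0.561, -0.844], [-0.006, 0.806, 0.592, 0.908], [0.0, 0.0, 0.0, 1.0]]] ['intrinsics', 'cam_to_world']
```

View pics/top0.png

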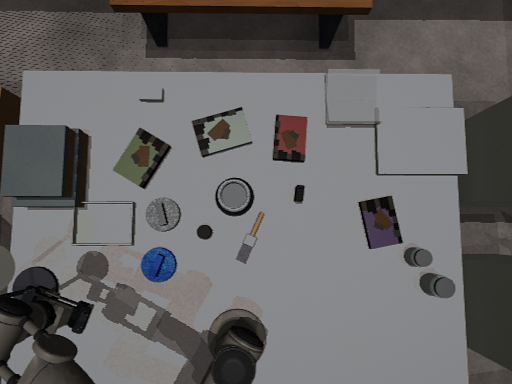

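View pics/side0.png

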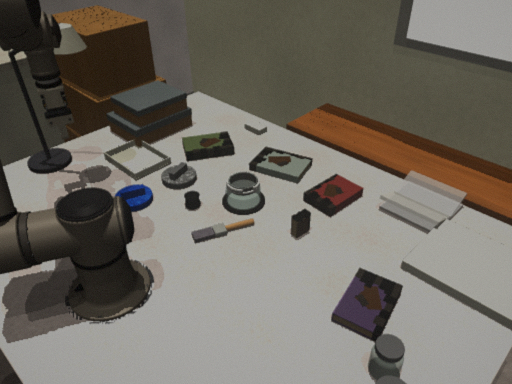

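Top view: jar (234,196), grey lid with bar (163,214), remnant, a dark standing block (299,193; side view 300,222).
What could be mistaken:
- **Lid:** the blue lid (158,264) and the small grey-capped jars (418,257) and (437,286).
- **Remnant:** the loupe (204,232), which is round.

I choose the grey lid and the dark block, and check both in one close crop.

```bash
cat > b.py <<'E'
from h import *
a=cv2.imread("pics/top0.png"); b=cv2.imread("pics/side0.png")
def crop(im,u,v,w,h,s): return cv2.resize(im[v:v+h,u:u+w],None,fx=s,fy=s,interpolation=cv2.INTER_CUBIC)
L=crop(a,140,172,180,66,4)
M=np.hstack([crop(b,155,160,60,45,6),crop(b,280,200,45,45,6)[:270]])
M=cv2.copyMakeBorder(M,0,0,0,720-M.shape[1],cv2.BORDER_CONSTANT)
cv2.imwrite("pics/crop.png",np.clip(np.vstack([L,M]).astype(float)*1.6,0,255).astype(np.uint8))
for n,u,v,z in [("jar rim",234,196,.09),("lid",163,214,.023),("rem top",299,193,.07)]:
    p=onz("top",u,v,z); print(n,p.round(3),"side px",proj("side",p).round(0),"r",np.hypot(*p[:2]).round(3))
E
python3 b.py
```

```text
jar rim [0.514 0.01  0.09 ] side px [241. 181.] r 0.514
lid [0.452 0.276 0.023] side px [178. 174.] r 0.53
rem top [ 0.528 -0.225  0.07 ] side px [299. 215.] r 0.574
```

View pics/crop.png

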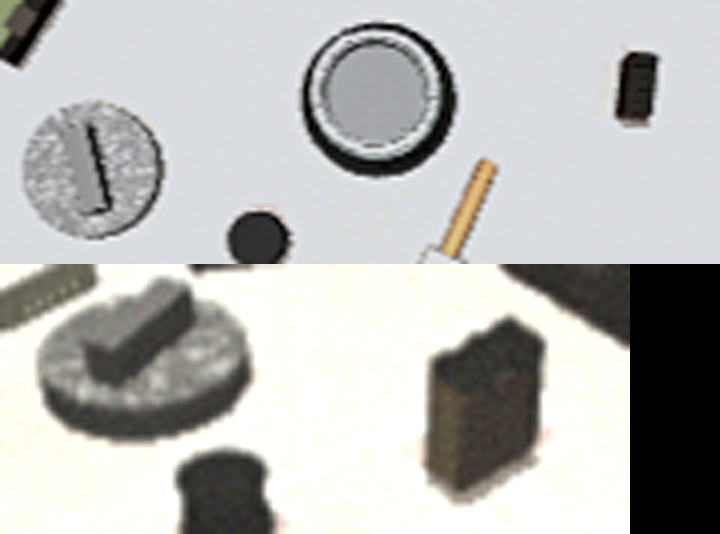

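The crop shows the grey lid with its bar, the open jar, and the standing remnant, as described. Now I measure each one, and sample the rib ring brightness by angle.

```bash
cat > c.py <<'E'
from h import *
a=cv2.imread("pics/top0.png"); g=cv2.cvtColor(a,cv2.COLOR_BGR2GRAY)
def blob(mask,u,v,r):
    m=np.zeros_like(g); m[v-r:v+r,u-r:u+r]=mask[v-r:v+r,u-r:u+r]*255
    S=8; m=cv2.resize(m,None,fx=S,fy=S,interpolation=cv2.INTER_LINEAR); m=(m>127).astype(np.uint8)
    c=max(cv2.findContours(m,0,2)[0],key=cv2.contourArea)[:,0]/S-.5+.5/S
    return c
def rect(c,z):
    P=np.array([onz("top",*p,z)[:2] for p in c]); return cv2.minAreaRect((P*1000).astype(np.float32)),P
print("rem top", rect(blob(g<75,299,193,14),.04)[0])
c=blob(g<125,163,214,24); P=rect(c,.023)[1]; print("bg",g[205:207,140:144].tolist())
# lid: disc vs bg by edge
bg=np.median(g[170:240,190:300]); print("bg",bg)
for th in (25,40):
    c=blob((g<bg-th),163,214,22)
    P=rect(c,.023)[1]; (x,y),r=cv2.minEnclosingCircle((P*1000).astype(np.float32)); print("lid",x,y,r,cv2.fitEllipse((P*1000).astype(np.float32)))
c=blob(g<75,234,196,28); P=rect(c,.006)[1]; print("foot",cv2.fitEllipse((P*1000).astype(np.float32)))
# refine rem px coordinates
m=np.argwhere(g[178:208,286:312]<75)+[178,286]; print("rem rows",m.min(0),m.max(0))
print(g[196:234:1,145:182:1][4:34:2].tolist())
c0=cv2.fitEllipse((P*1000).astype(np.float32))[0]
cx,cy=c0[0]/1000,c0[1]/1000
rows=[]
for ang in range(0,360,10):
    v=[]
    for r in (.0475,.051,.0545,.057):
        u=proj("top",[cx+r*np.cos(np.radians(ang)),cy+r*np.sin(np.radians(ang)),.088])
        v.append(int(cv2.getRectSubPix(g,(1,1),(float(u[0]),float(u[1])))[0,0]))
    rows.append((ang,*v))
print(rows)
E
python3 c.py
```

```text
rem top ((529.7739868164062, -227.97537231445312), (35.6902961730957, 68.24067687988281), 83.21450805664062)
bg [[138, 137, 138, 137], [138, 138, 138, 138]]
bg 138.0
lid 452.2663269042969 276.44134521484375 67.0263900756836 ((450.41705322265625, 274.92926025390625), (124.72425842285156, 128.62928771972656), 4.571422576904297)
lid 455.834716796875 289.6219482421875 51.614891052246094 ((456.68377685546875, 284.1673583984375), (43.70564270019531, 110.16199493408203), 109.5635986328125)
foot ((520.4915771484375, 13.30389404296875), (145.60824584960938, 147.3538818359375), 100.38945770263672)
rem rows [185 294] [202 303]
[[138, 138, 138, 138, 138, 139, 139, 130, 132, 135, 113, 92, 98, 105, 111, 112, 105, 105, 111, 111, 110, 128, 129, 118, 108, 95, 86, 99, 124, 134, 140, 138, 138, 138, 138, 138, 138], [138, 138, 138, 139, 139, 128, 104, 91, 98, 110, 106, 93, 97, 117, 114, 94, 85, 77, 101, 109, 108, 112, 105, 101, 95, 96, 96, 96, 93, 78, 103, 135, 138, 138, 138, 138, 138], [138, 138, 139, 133, 109, 95, 104, 99, 95, 88, 89, 100, 96, 94, 95, 98, 72, 14, 29, 81, 115, 113, 100, 96, 95, 103, 104
[... 2335 characters left out ...]
 55), (90, 79, 120, 117, 79), (100, 94, 127, 115, 70), (110, 102, 130, 114, 81), (120, 104, 127, 120, 78), (130, 109, 134, 131, 91), (140, 111, 127, 130, 95), (150, 105, 128, 117, 84), (160, 114, 133, 115, 83), (170, 112, 115, 135, 117), (180, 94, 112, 127, 108), (190, 106, 117, 134, 116), (200, 90, 121, 129, 111), (210, 91, 122, 126, 103), (220, 105, 131, 136, 122), (230, 92, 111, 131, 123), (240, 98, 103, 116, 101), (250, 97, 105, 126, 118), (260, 90, 105, 133, 109), (270, 99, 121, 120, 97), (280, 86, 115, 125, 92), (290, 98, 124, 130, 103), (300, 97, 124, 132, 105), (310, 82, 113, 125, 85), (320, 83, 117, 125, 74), (330, 99, 134, 131, 77), (340, 103, 132, 119, 59), (350, 82, 130, 86, 38)]
```

```bash
python3 -c "
from h import *
t,r=tool(); print(r.as_matrix().round(3).tolist())
goto([.53,-.228,.20],np.radians(83))
print(proj('side',[.53,-.228,.074]),proj('side',[.451,.279,.051]),proj('side',[.5205,.0133,.0]))"
```

```text
[[-0.001, -0.942, 0.336], [-0.001, 0.336, 0.942], [-1.0, 0.0, -0.001]]
shift [ 0.0518 -0.5759 -0.5612] twist [-0.2207 -0.0013 -0.0003] deg 83.0
[300.26446897 213.66216627] [176.64473255 167.53914239] [242.55814011 201.06595575]
```

```bash
python3 -m creep '[{"translation":[0.0,-0.18,-0.175],"twist":[0,0,0],"hand":100},{"translation":[0.0,-0.18,-0.175],"twist":[0,0,0],"hand":100},{"translation":[0.0,-0.18,-0.175],"twist":[0,0,0],"hand":100},{"translation":[0.0,-0.18,-0.175],"twist":[0,0,0],"hand":100},{"translation":[0.0,-0.18,-0.175],"twist":[0,0,0],"hand":100}]' 20
python3 -m creep '[{"translation":[0.0,-0.19,-0.185],"twist":[0,0,0],"hand":100},{"translation":[0.0,-0.19,-0.185],"twist":[0,0,0],"hand":100},{"translation":[0.0,-0.19,-0.185],"twist":[0,0,0],"hand":100},{"translation":[0.0,-0.19,-0.185],"twist":[0,0,0],"hand":100},{"translation":[0.0,-0.19,-0.185],"twist":[0,0,0],"hand":100}]'
python3 -c "
from h import *
goto([.53,-.228,.20],np.radians(83))"
```

```text
time: 0.6
tool_pos: [0.2866, 0.2682, 0.2512]
tool_rot: [3.008, 1.569, -2.046]
contact_force: [0.7, 0.6, 0.4]
opening: 0.0916
time: 1.1
tool_pos: [0.3964, 0.0433, 0.2514]
tool_rot: [3.017, 1.569, -2.038]
contact_force: [0.8, 1.6, 0.7]
opening: 0.0919
shift [ 0.0516 -0.2169 -0.2107] twist [-0.2202 -0.0013 -0.0003] deg 83.0
```

```bash
python3 -m creep '[{"translation":[0.0,-0.217,-0.211],"twist":[-0.1,0,0],"hand":100},{"translation":[0.0,-0.217,-0.211],"twist":[-0.22,0,0],"hand":100},{"translation":[0.02,-0.217,-0.211],"twist":[-0.22,0,0],"hand":100},{"translation":[0.05,-0.217,-0.211],"twist":[-0.22,0,0],"hand":100},{"translation":[0.05,-0.217,-0.211],"twist":[-0.22,0,0],"hand":100}]'
python3 -m creep '[{"translation":[0.0,-0.04,-0.05],"twist":[0,0,0],"hand":100},{"translation":[0.0,-0.04,-0.05],"twist":[0,0,0],"hand":100}]'
cat > look.py <<'E'
import sys
from h import *
name,k,pts=sys.argv[1],sys.argv[2],eval(sys.argv[3])  # name, tag, world pts
im=robot.read_camera(name); u,v=proj(name,pts[0]); w,h=int(sys.argv[4]),int(sys.argv[5]); s=int(sys.argv[6])
x=int(min(max(u-w/2,0),512-w)); y=int(min(max(v-h/2,0),384-h))
cv2.imwrite(f"pics/{k}_raw.png",im)
o=cv2.resize(im[y:y+h,x:x+w],None,fx=s,fy=s,interpolation=cv2.INTER_CUBIC); o=np.clip(o*1.7,0,255).astype(np.uint8)
for p in pts:
    q=(proj(name,p)-[x,y]+.5)*s; cv2.drawMarker(o,(int(q[0]),int(q[1])),(0,0,255),cv2.MARKER_CROSS,12,1)
print("crop origin",x,y,"scale",s); cv2.imwrite(f"pics/{k}.png",o)
t,r=tool(); print(t.round(4));
E
python3 look.py side rem "[(.53,-.228,.1),tool()[0]+[0,0,-.025],(.53,-.228,0.074)]" 130 110 5
python3 -c "
from h import *
goto([.53,-.228,.066],np.radians(83))"
```

```text
time: 1.6
tool_pos: [0.5047, -0.1776, 0.2182]
tool_rot: [3.042, 1.57, -1.794]
contact_force: [-1.1, 0.8, 0.8]
opening: 0.0917
time: 1.8
tool_pos: [0.5392, -0.2361, 0.2166]
tool_rot: [2.607, 1.569, -2.231]
contact_force: [-0.3, 0.3, 0.7]
opening: 0.0915
crop origin 235 151 scale 5
[ 0.5395 -0.2365  0.2167]
shift [0.1507 0.0104 0.0076] twist [-0.004  -0.002  -0.0004] deg 83.0
```

View pics/rem.png

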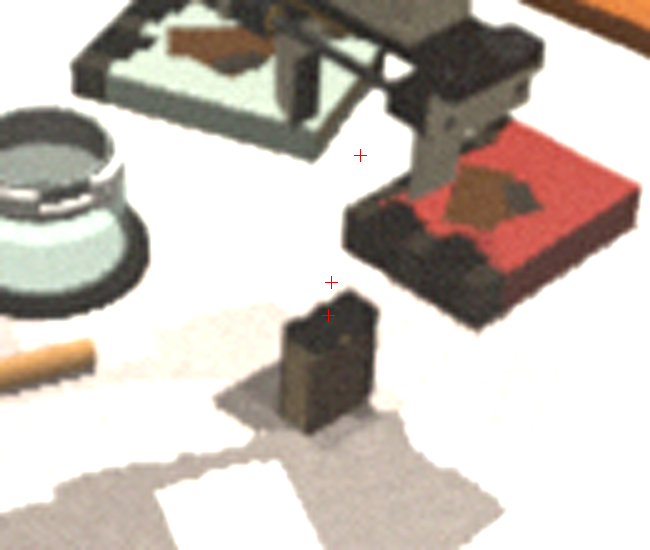

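The remnant sits under the cross at its top (about pixel 330,317 in the crop) and the jaws line up with its thickness. On the jar, rib breaks show at the rim near crop (40–90,190). Descending to grasp.

```bash
python3 -m creep '[{"translation":[0.04,0.010,0.008],"twist":[-0.004,-0.002,0],"hand":100},{"translation":[0.09,0.010,0.008],"twist":[-0.004,-0.002,0],"hand":100},{"translation":[0.13,0.010,0.008],"twist":[-0.004,-0.002,0],"hand":100},{"translation":[0.15,0.010,0.008],"twist":[-0.004,-0.002,0],"hand":100},{"translation":[0.15,0.010,0.008],"twist":[-0.004,-0.002,0],"hand":100}]' 20
python3 -m creep '[{"translation":[0,0,0],"twist":[0,0,0],"hand":15},{"translation":[0,0,0],"twist":[0,0,0],"hand":15},{"translation":[0,0,0],"twist":[0,0,0],"hand":15},{"translation":[0,0,0],"twist":[0,0,0],"hand":15},{"translation":[0,0,0],"twist":[0,0,0],"hand":15}]' 20
```

```text
time: 2.35
tool_pos: [0.5282, -0.2258, 0.0634]
tool_rot: [1.158, 1.563, 2.607]
contact_force: [-0.3, 0.2, -0.1]
opening: 0.0918
time: 2.85
tool_pos: [0.5285, -0.2259, 0.0642]
tool_rot: [1.16, 1.564, 2.609]
contact_force: [-0.9, 0.3, -0.4]
opening: 0.0565
```

```bash
python3 -m creep '[{"translation":[0,0,0],"twist":[0,0,0],"hand":10},{"translation":[0,0,0],"twist":[0,0,0],"hand":10},{"translation":[0,0,0],"twist":[0,0,0],"hand":10},{"translation":[0,0,0],"twist":[0,0,0],"hand":10},{"translation":[0,0,0],"twist":[0,0,0],"hand":10}]' 20
python3 -m creep '[{"translation":[0,0,0],"twist":[0,0,0],"hand":10},{"translation":[0,0,0],"twist":[0,0,0],"hand":10},{"translation":[-0.02,0,0],"twist":[0,0,0],"hand":10},{"translation":[-0.05,0,0],"twist":[0,0,0],"hand":10},{"translation":[-0.05,0,0],"twist":[0,0,0],"hand":10}]' 20
```

```text
time: 3.35
tool_pos: [0.5285, -0.226, 0.0642]
tool_rot: [1.169, 1.564, 2.618]
contact_force: [-0.9, -0.4, 0.9]
opening: 0.0259
time: 3.85
tool_pos: [0.5307, -0.2272, 0.1177]
tool_rot: [-2.468, 1.571, -1.018]
contact_force: [1.0, -0.9, -0.9]
opening: 0.0259
```

```bash
python3 -c "
from h import *
goto([.519,.0145,.20],np.radians(83))"
python3 look.py side jar "[(.5205,.0133,.06)]+[(.5205+r*np.cos(a),.0133+r*np.sin(a),z) for a in np.radians(range(0,360,30)) for r,z in ((.045,.09),(.074,.004))]" 60 54 11
```

```text
shift [-0.0824  0.0409  0.2385] twist [ 0.0005 -0.0001  0.0001] deg 83.0
crop origin 212 159 scale 11
[ 0.5298 -0.2266  0.1158]
```

View pics/jar.png

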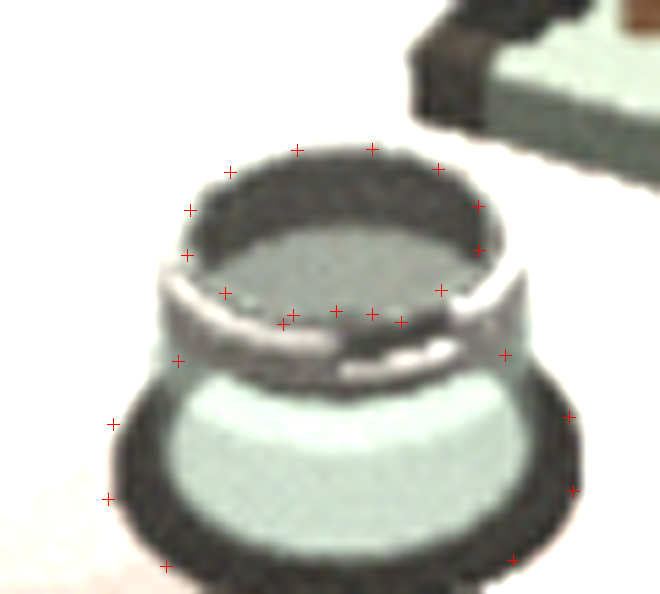

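The picture shows the collar with one rib ending at about crop (340,345) and the next beginning at about (450,305). The dark break between them should be a 41° gap. I'll convert these to angles.

```bash
python3 -c "
from h import *
for (cx,cy) in [(.5205,.0133),(.5215,.012)]:
  for a in range(200,300,5):
    p=proj('side',[cx+.056*np.cos(np.radians(a)),cy+.056*np.sin(np.radians(a)),.087]); q=(p-[212,159]+.5)*11; print(a,q.astype(int).tolist(),end=' ')
  print()
goto([.5185,.0132,.185],np.radians(83))"
python3 -m creep '[{"translation":[-0.05,0,0],"twist":[0,0,0],"hand":10},{"translation":[-0.082,0,0.02],"twist":[0,0,0],"hand":10},{"translation":[-0.082,0.02,0.06],"twist":[0,0,0],"hand":10},{"translation":[-0.082,0.03,0.1],"twist":[0,0,0],"hand":10},{"translation":[-0.082,0.03,0.1],"twist":[0,0,0],"hand":10}]'
```

```text
200 [251, 339] 205 [267, 342] 210 [283, 345] 215 [299, 347] 220 [316, 348] 225 [332, 348] 230 [349, 347] 235 [366, 346] 240 [382, 343] 245 [398, 340] 250 [414, 336] 255 [428, 331] 260 [442, 326] 265 [455, 320] 270 [468, 313] 275 [479, 305] 280 [488, 298] 285 [497, 289] 290 [504, 281] 295 [510, 272] 
200 [257, 339] 205 [272, 343] 210 [288, 345] 215 [305, 347] 220 [321, 348] 225 [338, 348] 230 [355, 348] 235 [371, 346] 240 [388, 344] 245 [404, 340] 250 [419, 336] 255 [434, 332] 260 [448, 326] 265 [461, 320] 270 [473, 313] 275 [484, 306] 280 [494, 298] 285 [503, 290] 290 [510, 281] 295 [516, 272] 
shift [-0.0688  0.0405  0.2368] twist [ 0.0004  0.0011 -0.0025] deg 83.0
time: 4.4
tool_pos: [0.5106, -0.1195, 0.197]
tool_rot: [1.05, 1.564, 2.502]
contact_force: [-0.6, -0.2, -0.9]
opening: 0.0257
```

Gap is at world angles ≈224–263° (39°, against 41° given), so the starts are at about 103/223/343°. Moving on to the jar.

```bash
python3 -c "
from h import *
goto([.519,.012,.192],np.radians(83))"
python3 -m creep '[{"translation":[0,0.006,0.05],"twist":[0,0,0],"hand":10},{"translation":[0,0.012,0.1],"twist":[0,0,0],"hand":10},{"translation":[0,0.017,0.13],"twist":[0,0,0],"hand":10},{"translation":[0,0.018,0.132],"twist":[0,0,0],"hand":10},{"translation":[0,0.018,0.132],"twist":[0,0,0],"hand":10}]'
python3 -c "
from h import *
goto([.519,.012,.192],np.radians(83))"
python3 look.py side over "[(.52,.012,.09),(.519,.012,.074)]" 64 54 10
```

```text
shift [0.0055 0.0072 0.1316] twist [ 0.0039  0.0033 -0.0059] deg 83.0
time: 4.9
tool_pos: [0.5081, 0.014, 0.1967]
tool_rot: [1.188, 1.563, 2.643]
contact_force: [-0.3, -0.6, -0.6]
opening: 0.0259
shift [ 0.0046 -0.0111 -0.0007] twist [ 0.006   0.0029 -0.0073] deg 83.0
crop origin 210 152 scale 10
[0.5083 0.0131 0.1969]
```

View pics/over.png

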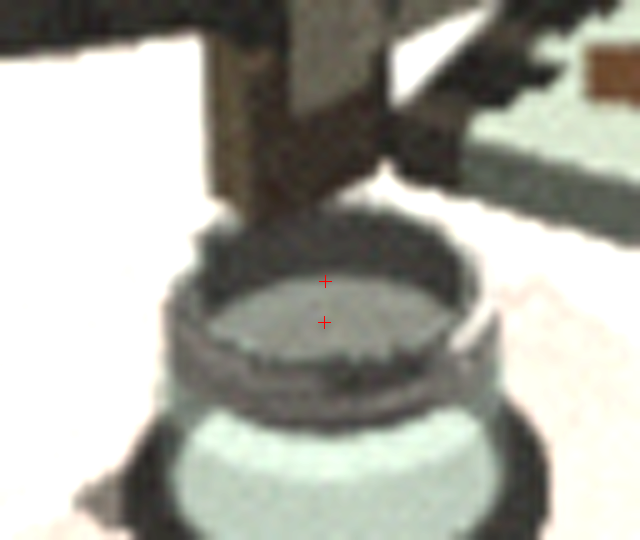

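```bash
python3 -m creep '[{"translation":[0.01,-0.011,-0.001],"twist":[0.005,0.003,-0.007],"hand":10},{"translation":[0.01,-0.011,-0.001],"twist":[0.005,0.003,-0.007],"hand":10}]'
python3 -c "
from h import *
c,s=np.cos(np.radians(-7)),np.sin(np.radians(-7))
for dx in (-.004,0,.004):
  for ex,ey in ((-.028,-.013),(-.028,.013),(.028,-.013)):
    p=np.array([.5083+c*(ex+dx)-s*ey,.0131+s*(ex+dx)+c*ey,.1325]); print(dx,((proj('side',p)-[210,152]+.5)*10).round(0),end=' ')
  print()
goto([.519,.012,.076],np.radians(83))"
```

```text
time: 5.15
tool_pos: [0.5197, 0.0093, 0.185]
tool_rot: [2.07, 1.569, -2.767]
contact_force: [0.1, 0.1, -1.2]
opening: 0.0259
-0.004 [238. 240.] -0.004 [190. 205.] -0.004 [377. 178.] 
0 [248. 236.] 0 [200. 201.] 0 [387. 174.] 
0.004 [258. 231.] 0.004 [210. 196.] 0.004 [396. 169.] 
shift [0.109  0.0009 0.0027] twist [-0.0028 -0.0007 -0.0013] deg 83.0
```

```bash
python3 -m creep '[{"translation":[0.03,0.001,0.003],"twist":[0,0,0],"hand":10},{"translation":[0.06,0.001,0.003],"twist":[0,0,0],"hand":10},{"translation":[0.09,0.001,0.003],"twist":[0,0,0],"hand":10},{"translation":[0.104,0.001,0.003],"twist":[0,0,0],"hand":10},{"translation":[0.104,0.001,0.003],"twist":[0,0,0],"hand":10}]'
python3 -m creep '[{"translation":[0.003,0,0],"twist":[0,0,0],"hand":10},{"translation":[0.005,0,0],"twist":[0,0,0],"hand":10},{"translation":[0.006,0,0],"twist":[0,0,0],"hand":10}]'
```

```text
time: 5.65
tool_pos: [0.5176, 0.0116, 0.0785]
tool_rot: [1.684, 1.564, 3.129]
contact_force: [-0.5, -0.1, -0.6]
opening: 0.026
time: 5.95
tool_pos: [0.518, 0.0113, 0.0731]
tool_rot: [1.712, 1.565, -3.127]
contact_force: [0.5, -0.4, -0.7]
opening: 0.0259
```

```bash
python3 -m creep '[{"translation":[0.001,0,0],"twist":[0,0,0],"hand":10},{"translation":[0.002,0,0],"twist":[0,0,0],"hand":10},{"translation":[0.002,0,0],"twist":[0,0,0],"hand":10}]'
```

```text
time: 6.25
tool_pos: [0.5185, 0.0112, 0.0722]
tool_rot: [1.833, 1.567, -3.006]
contact_force: [-1.3, -0.1, 5.9]
opening: 0.0259
```

```bash
python3 -m creep '[{"translation":[0,0,0],"twist":[0,0,0],"hand":33},{"translation":[0,0,0],"twist":[0,0,0],"hand":36},{"translation":[0,0,0],"twist":[0,0,0],"hand":39},{"translation":[0,0,0],"twist":[0,0,0],"hand":39},{"translation":[0,0,0],"twist":[0,0,0],"hand":39}]'
python3 -m creep '[{"translation":[-0.02,0,0],"twist":[0,0,0],"hand":39},{"translation":[-0.05,0,0],"twist":[0,0,0],"hand":39},{"translation":[-0.1,0,0],"twist":[0,0,0],"hand":39},{"translation":[-0.15,0,0],"twist":[0,0,0],"hand":39},{"translation":[-0.15,0,0],"twist":[0,0,0],"hand":80}]'
python3 -c "
from h import *
goto([.451,.279,.20],np.radians(103))
print(robot.observe()['qpos'].round(3))"
```

```text
time: 6.75
tool_pos: [0.5185, 0.0112, 0.0721]
tool_rot: [1.822, 1.567, -3.017]
contact_force: [0.8, 0.0, 0.2]
opening: 0.0358
time: 7.25
tool_pos: [0.5222, 0.0109, 0.2288]
tool_rot: [-1.664, 1.561, -0.22]
contact_force: [0.3, -0.2, -0.7]
opening: 0.0402
shift [0.0276 0.1047 0.257 ] twist [-0.3532 -0.0026  0.0092] deg 103.0
[-1.250e-01  3.520e-01  1.576e+00 -1.000e-03  1.205e+00 -1.569e+00]
```

```bash
python3 -m creep '[{"translation":[0.0,0.02,0.05],"twist":[-0.1,0,0],"hand":100},{"translation":[0.0,0.04,0.1],"twist":[-0.2,0,0],"hand":100},{"translation":[0.0,0.06,0.15],"twist":[-0.35,0,0.009],"hand":100},{"translation":[0.0,0.08,0.2],"twist":[-0.35,0,0.009],"hand":100},{"translation":[0.0,0.08,0.2],"twist":[-0.35,0,0.009],"hand":100}]'
python3 - <<'E'
from h import *
goto([.451,.279,.20],np.radians(103))
im=robot.read_camera("side"); cv2.imwrite("pics/l_raw.png",im)
pts=[(.451,.279,.023)]
def ov(n,im,org,s,pts):
    o=np.clip(cv2.resize(im[org[1]:org[1]+org[3],org[0]:org[0]+org[2]],None,fx=s,fy=s,interpolation=cv2.INTER_CUBIC)*1.6,0,255).astype(np.uint8)
    for p in pts:
        q=(proj(n,p)-org[:2]+.5)*s; cv2.drawMarker(o,(int(q[0]),int(q[1])),(0,0,255),cv2.MARKER_CROSS,10,1)
    return o
th=np.radians(13); e=np.array([np.cos(th),np.sin(th)]); f=np.array([-e[1],e[0]]); c=np.array([.451,.279])
pts=[(*(c+.0625*np.array([np.cos(a),np.sin(a)])),.023) for a in np.radians(range(0,360,20))]+[(*(c+i*.04*e+j*.012*f),.051) for i in(-1,1) for j in(-1,1)]
A=ov("side",im,(150,140,64,54),6,pts); B=ov("top",cv2.imread("pics/top0.png"),(136,186,54,54),6,pts)
cv2.imwrite("pics/lid.png",np.hstack([A,B]))
E
```

```text
time: 7.75
tool_pos: [0.4664, 0.2231, 0.2274]
tool_rot: [2.599, 1.569, -1.885]
contact_force: [-0.1, -0.8, 0.3]
opening: 0.0792
shift [0.0274 0.0023 0.0579] twist [ 0.0006 -0.0014 -0.0008] deg 103.0
```

View pics/lid.png

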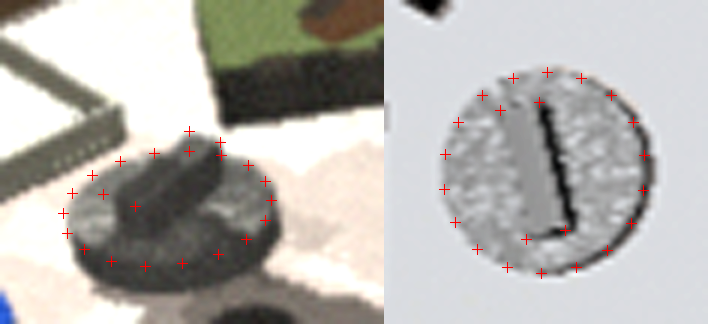

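Overlay fits in the top view to about 1 mm. The side view is offset by about 3 mm to the right, the same bias as on the jar. I take a compromise centre of (.4517,.278) with bar angle ≈14°.

```bash
python3 -c "
from h import *
goto([.4517,.2783,.052],np.radians(104))"
python3 -m creep '[{"translation":[0.0,0.0015,0.04],"twist":[-0.015,-0.001,-0.001],"hand":100},{"translation":[0.04,0.0015,0.057],"twist":[-0.015,-0.001,-0.001],"hand":100},{"translation":[0.08,0.0015,0.057],"twist":[-0.015,-0.001,-0.001],"hand":100},{"translation":[0.11,0.0015,0.057],"twist":[-0.015,-0.001,-0.001],"hand":100},{"translation":[0.11,0.0015,0.057],"twist":[-0.015,-0.001,-0.001],"hand":100}]' 
python3 -c "
from h import *
goto([.4517,.2783,.052],np.radians(104))"
```

```text
shift [0.1753 0.0018 0.0572] twist [-0.0167 -0.0013 -0.0008] deg 104.0
time: 8.3
tool_pos: [0.4499, 0.2764, 0.1133]
tool_rot: [1.81, 1.562, -2.661]
contact_force: [-0.1, -0.8, 0.2]
opening: 0.0915
shift [ 0.0613 -0.0027  0.0015] twist [-0.0024 -0.0021 -0.0085] deg 104.0
```

```bash
python3 -m creep '[{"translation":[0.03,-0.002,0.001],"twist":[0,-0.001,-0.004],"hand":100},{"translation":[0.055,-0.002,0.001],"twist":[0,-0.001,-0.004],"hand":100},{"translation":[0.060,-0.002,0.001],"twist":[0,-0.001,-0.004],"hand":100},{"translation":[0.060,-0.002,0.001],"twist":[0,-0.001,-0.004],"hand":60},{"translation":[0.060,-0.002,0.001],"twist":[0,-0.001,-0.004],"hand":10}]' 40
python3 -c "
from h import *
goto([.4517,.2783,.052],np.radians(104))"
python3 -m creep '[{"translation":[0,0,0],"twist":[0,0,0],"hand":10},{"translation":[0,0,0],"twist":[0,0,0],"hand":10},{"translation":[0,0,0],"twist":[0,0,0],"hand":10},{"translation":[0,0,0],"twist":[0,0,0],"hand":10},{"translation":[0,0,0],"twist":[0,0,0],"hand":10}]' 40
python3 -m creep '[{"translation":[0,0,0],"twist":[0,0,0],"hand":10},{"translation":[0,0,0],"twist":[0,0,0],"hand":10},{"translation":[0,0,0],"twist":[0,0,0],"hand":10},{"translation":[0,0,0],"twist":[0,0,0],"hand":10},{"translation":[0,0,0],"twist":[0,0,0],"hand":10}]' 40
python3 -c "
from h import *
goto([.4517,.2783,.052],np.radians(104))"
```

```text
time: 8.8
tool_pos: [0.4524, 0.2778, 0.055]
tool_rot: [1.939, 1.569, -2.532]
contact_force: [0.2, 0.2, -0.1]
opening: 0.0801
shift [0.003  0.0006 0.0007] twist [-0.0028 -0.0006 -0.0017] deg 104.0
time: 9.3
tool_pos: [0.4524, 0.2778, 0.0551]
tool_rot: [1.983, 1.569, -2.488]
contact_force: [-0.3, -0.5, 0.9]
opening: 0.0406
time: 9.8
tool_pos: [0.4524, 0.2779, 0.0551]
tool_rot: [1.896, 1.569, -2.574]
contact_force: [-0.5, 1.5, -0.2]
opening: 0.0238
shift [0.0031 0.0006 0.0006] twist [-0.0028 -0.0006 -0.0017] deg 104.0
```

```bash
python3 -m creep '[{"translation":[-0.01,0,0],"twist":[0,0,0],"hand":5},{"translation":[-0.04,0,0],"twist":[0,0,0],"hand":5},{"translation":[-0.08,0,0],"twist":[0,0,0],"hand":5},{"translation":[-0.12,0,0],"twist":[0,0,0],"hand":5},{"translation":[-0.14,0,0],"twist":[0,0,0],"hand":5}]' 40
python3 -m creep '[{"translation":[-0.01,0,0],"twist":[0.14,0,0],"hand":5},{"translation":[-0.01,0,0],"twist":[0.28,0,0],"hand":5},{"translation":[-0.01,0,0],"twist":[0.42,0,0],"hand":5},{"translation":[-0.01,0,0],"twist":[0.56,0,0],"hand":5},{"translation":[-0.01,0,0],"twist":[0.6,0,0],"hand":5}]'
python3 -c "
from h import *
goto([.521,.012,.19],np.radians(36))"
```

```text
time: 10.3
tool_pos: [0.4535, 0.2783, 0.1992]
tool_rot: [-1.57, 1.567, 0.242]
contact_force: [0.7, 0.6, -2.8]
opening: 0.0238
time: 10.8
tool_pos: [0.4532, 0.2781, 0.2097]
tool_rot: [-1.054, 1.568, 0.154]
contact_force: [0.3, 0.8, -1.7]
opening: 0.0234
shift [ 0.0197 -0.1577 -0.2247] twist [0.5798 0.0023 0.0022] deg 36.0
```

```bash
python3 -m creep '[{"translation":[0,-0.025,-0.035],"twist":[0.14,0,0],"hand":5},{"translation":[0,-0.053,-0.075],"twist":[0.28,0,0],"hand":5},{"translation":[0,-0.08,-0.112],"twist":[0.42,0,0],"hand":5},{"translation":[0,-0.105,-0.15],"twist":[0.55,0,0],"hand":5},{"translation":[0,-0.12,-0.17],"twist":[0.58,0,0],"hand":5}]'
python3 -c "
from h import *
goto([.521,.012,.19],np.radians(36))"
```

```text
time: 11.3
tool_pos: [0.5052, 0.0733, 0.2102]
tool_rot: [-0.793, 1.568, -0.171]
contact_force: [-0.1, 0.1, -1.8]
opening: 0.0235
shift [ 0.0203 -0.059  -0.0229] twist [-0.0064  0.0022  0.0022] deg 36.0
```

```bash
python3 -m creep '[{"translation":[0,-0.03,-0.012],"twist":[-0.006,0.002,0.002],"hand":5},{"translation":[0,-0.056,-0.022],"twist":[-0.006,0.002,0.002],"hand":5},{"translation":[0.01,-0.059,-0.023],"twist":[-0.006,0.002,0.002],"hand":5},{"translation":[0.016,-0.059,-0.023],"twist":[-0.006,0.002,0.002],"hand":5},{"translation":[0.018,-0.059,-0.023],"twist":[-0.006,0.002,0.002],"hand":5}]'
python3 - <<'E'
from h import *
goto([.521,.012,.146],np.radians(36))
c=tool()[0]; 
for n in("side","top"):
    im=robot.read_camera(n); cv2.imwrite(f"pics/p_{n}.png",im)
im=cv2.imread("pics/p_side.png"); org=(205,135,72,72); s=8
o=np.clip(cv2.resize(im[135:207,205:277],None,fx=s,fy=s,interpolation=cv2.INTER_CUBIC)*1.8,0,255).astype(np.uint8)
P=[((c[0]+r*np.cos(a),c[1]+r*np.sin(a),z),col) for a in np.radians(range(0,360,15)) for r,z,col in ((.0625,c[2]-.0296-.0025,(0,0,255)),(.0625,c[2]-.0296-.0255,(255,0,255)))]
for p,col in P:
    q=(proj("side",p)-org[:2]+.5)*s; cv2.drawMarker(o,(int(q[0]),int(q[1])),col,cv2.MARKER_CROSS,9,1)
cv2.imwrite("pics/p.png",o)
E
```

```text
time: 11.8
tool_pos: [0.5199, 0.0128, 0.1913]
tool_rot: [2.292, 1.569, 2.92]
contact_force: [-0.9, 1.0, -2.5]
opening: 0.0237
shift [ 0.0453 -0.0013  0.0005] twist [-0.     -0.0015 -0.0017] deg 36.0
```

View pics/p.png

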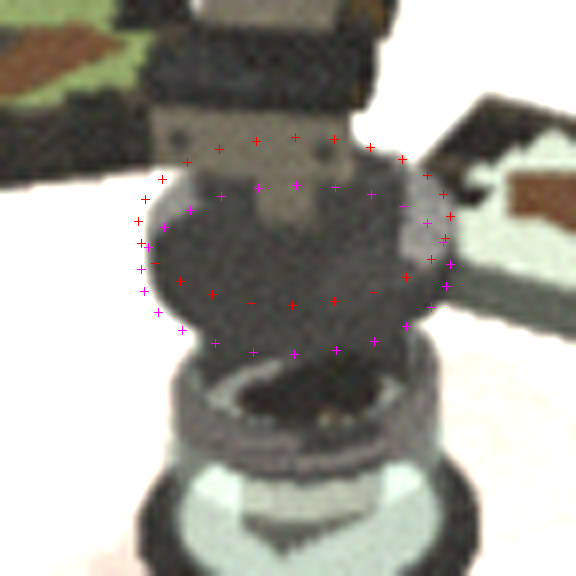

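The remnant stands in the jar, visible inside the mouth at about (315,390). The lid is held level and centred over the jar to within about 1 mm (edges 147–450, collar 172–440). Lowering.

```bash
python3 -m creep '[{"translation":[0.02,-0.0013,0.0005],"twist":[0,-0.0015,-0.0017],"hand":5},{"translation":[0.035,-0.0013,0.0005],"twist":[0,-0.0015,-0.0017],"hand":5},{"translation":[0.044,-0.0013,0.0005],"twist":[0,-0.0015,-0.0017],"hand":5},{"translation":[0.046,-0.0013,0.0005],"twist":[0,-0.0015,-0.0017],"hand":5}]'
python3 -m creep '[{"translation":[0.002,0,0],"twist":[0,0,0],"hand":5},{"translation":[0.003,0,0],"twist":[0,0,0],"hand":5},{"translation":[0.003,0,0],"twist":[0,0,0],"hand":5}]'
python3 -c "
from h import *
goto([.521,.012,.1406],np.radians(36))"
```

```text
time: 12.3
tool_pos: [0.5209, 0.013, 0.1452]
tool_rot: [2.53, 1.57, -3.123]
contact_force: [0.3, -0.1, -2.0]
opening: 0.0239
time: 12.6
tool_pos: [0.5211, 0.0131, 0.1426]
tool_rot: [-1.142, 1.571, -0.512]
contact_force: [0.8, 0.6, -2.2]
opening: 0.0238
shift [ 0.002  -0.0008 -0.0007] twist [0.0022 0.0001 0.0002] deg 36.0
```

```bash
python3 -m creep '[{"translation":[0.001,-0.0008,-0.0007],"twist":[0,0,0],"hand":5},{"translation":[0.002,-0.0008,-0.0007],"twist":[0,0,0],"hand":5},{"translation":[0.003,-0.0008,-0.0007],"twist":[0,0,0],"hand":5},{"translation":[0.003,-0.0008,-0.0007],"twist":[0,0,0],"hand":5}]'
python3 -c "
from h import *
goto([.521,.012,.1406],np.radians(36))"
```

```text
time: 13.0
tool_pos: [0.5214, 0.0121, 0.1406]
tool_rot: [-0.636, 1.569, -0.005]
contact_force: [-0.5, 1.6, 6.4]
opening: 0.0237
shift [ 0.      0.0002 -0.0004] twist [0.002  0.0014 0.001 ] deg 36.0
```

Contact at TCP z 0.1406 puts the lid centre at 0.111, so it rests on the ribs as predicted. Now turning back anticlockwise about 57°.

```bash
python3 -m creep '[{"translation":[0.0005,0,0],"twist":[0,0,0],"hand":5},{"translation":[0.0005,0,0],"twist":[0,0,0],"hand":5},{"translation":[0.0005,0,0],"twist":[-0.1,0,0],"hand":5},{"translation":[0.0005,0,0],"twist":[-0.22,0,0],"hand":5},{"translation":[0.0005,0,0],"twist":[-0.35,0,0],"hand":5}]'
python3 -m creep '[{"translation":[0.0,0,0],"twist":[-0.13,0,0],"hand":5},{"translation":[0.0,0,0],"twist":[-0.26,0,0],"hand":5},{"translation":[0.0,0,0],"twist":[-0.38,0,0],"hand":5},{"translation":[0,0,0],"twist":[-0.38,0,0],"hand":5}]'
python3 -c "
from h import *
goto([.521,.012,.1406],np.radians(93))"
```

```text
time: 13.5
tool_pos: [0.5219, 0.0123, 0.1406]
tool_rot: [-0.85, 1.568, 0.134]
contact_force: [-0.6, 1.5, 4.4]
opening: 0.0239
time: 13.9
tool_pos: [0.5219, 0.0122, 0.1406]
tool_rot: [-1.258, 1.568, 0.108]
contact_force: [-1.1, -1.4, 2.6]
opening: 0.0236
shift [-0.      0.0009 -0.0004] twist [-0.2573  0.0006  0.0031] deg 93.0
```

```bash
python3 -m creep '[{"translation":[0.001,0.0005,-0.0004],"twist":[-0.12,0,0.002],"hand":5},{"translation":[0.001,0.0005,-0.0004],"twist":[-0.25,0,0.002],"hand":5},{"translation":[0.001,0.0005,-0.0004],"twist":[-0.25,0,0.002],"hand":5}]'
python3 -m creep '[{"translation":[0.002,0,0],"twist":[0,0,0],"hand":5},{"translation":[0.003,0,0],"twist":[0,0,0],"hand":5},{"translation":[0.003,0,0],"twist":[0,0,0],"hand":5}]'
```

```text
time: 14.2
tool_pos: [0.5213, 0.0118, 0.1391]
tool_rot: [-1.192, 1.57, 0.422]
contact_force: [0.5, -0.2, -2.1]
opening: 0.0236
time: 14.5
tool_pos: [0.5211, 0.0118, 0.1357]
tool_rot: [0.221, 1.57, 1.833]
contact_force: [0.0, -0.3, -1.9]
opening: 0.024
```

It is dropping in freely at the gap. Continuing down to the dropped-in height (TCP ≈0.131).

```bash
python3 -m creep '[{"translation":[0.002,0,0],"twist":[0,0,0],"hand":5},{"translation":[0.004,0,0],"twist":[0,0,0],"hand":5},{"translation":[0.0055,0,0],"twist":[0,0,0],"hand":5},{"translation":[0.0055,0,0],"twist":[0,0,0],"hand":5}]'
python3 -c "
from h import *
goto([.521,.012,.131],np.radians(93)); print(robot.observe()['torque'])"
```

```text
time: 14.9
tool_pos: [0.5211, 0.0117, 0.1307]
tool_rot: [-1.09, 1.57, 0.522]
contact_force: [-1.4, 0.4, 3.4]
opening: 0.0238
shift [-0.0003  0.0001  0.0003] twist [-0.0115  0.0002  0.0004] deg 93.0
[0.03587331 0.31426041 0.00141709]
```

Dropped in: lid centre ≈0.101, contact felt. Now screwing clockwise, following it down.

```bash
python3 -m creep '[{"translation":[0.0003,0,0],"twist":[0,0,0],"hand":5},{"translation":[0.0005,0,0],"twist":[0.1,0,0],"hand":5},{"translation":[0.0008,0,0],"twist":[0.2,0,0],"hand":5},{"translation":[0.001,0,0],"twist":[0.3,0,0],"hand":5},{"translation":[0.0013,0,0],"twist":[0.4,0,0],"hand":5}]' 60
python3 -c "
from h import *
goto([.521,.012,.131],np.radians(93)); print(robot.observe()['torque'])"
```

```text
time: 15.4
tool_pos: [0.5213, 0.0117, 0.1299]
tool_rot: [-1.387, 1.57, -0.179]
contact_force: [-1.3, -0.1, 2.8]
opening: 0.0234
shift [-0.0011  0.0004  0.0002] twist [-0.4152 -0.      0.0011] deg 93.0
[-0.09051765  0.36172159  0.1745729 ]
```

```bash
python3 -m creep '[{"translation":[0.001,0,0],"twist":[0.1,0,0],"hand":5},{"translation":[0.0018,0,0],"twist":[0.2,0,0],"hand":5},{"translation":[0.0026,0,0],"twist":[0.3,0,0],"hand":5},{"translation":[0.0034,0,0],"twist":[0.4,0,0],"hand":5}]' 60
python3 -c "
from h import *
goto([.521,.012,.131],np.radians(93)); print(robot.observe()['torque'])"
python3 -m creep '[{"translation":[0.001,0,0],"twist":[0.1,0,0],"hand":5},{"translation":[0.0015,0,0],"twist":[0.2,0,0],"hand":5},{"translation":[0.0018,0,0],"twist":[0.3,0,0],"hand":5}]' 60
python3 -c "
from h import *
goto([.521,.012,.131],np.radians(93)); print(robot.observe()['torque'])"
```

```text
time: 15.8
tool_pos: [0.5213, 0.0121, 0.1271]
tool_rot: [-0.772, 1.57, 0.033]
contact_force: [-2.5, 2.9, 7.1]
opening: 0.0237
shift [-0.0039  0.0001 -0.0002] twist [-8.183e-01  4.000e-04  1.100e-03] deg 93.0
[0.41214267 0.89946447 0.45002086]
time: 16.1
tool_pos: [0.5213, 0.0126, 0.1261]
tool_rot: [-0.174, 1.569, 0.327]
contact_force: [-3.2, 3.8, 8.8]
opening: 0.0234
shift [-0.0049 -0.0004 -0.0006] twist [-1.1216  0.0014  0.0013] deg 93.0
[0.49861683 0.71477847 0.52474959]
```

```bash
python3 -m creep '[{"translation":[0.0,0,0],"twist":[0.06,0,0],"hand":5},{"translation":[0.0,0,0],"twist":[0.12,0,0],"hand":5},{"translation":[0.0,0,0],"twist":[0.18,0,0],"hand":5},{"translation":[0,0,0],"twist":[0.18,0,0],"hand":5}]' 60
python3 -c "
from h import *
goto([.521,.012,.1255],np.radians(93)); print(robot.observe()['torque'])"
```

```text
time: 16.5
tool_pos: [0.5208, 0.0133, 0.1261]
tool_rot: [0.283, 1.57, 0.608]
contact_force: [-2.8, 4.1, 3.7]
opening: 0.0239
shift [ 0.0006 -0.0013 -0.0002] twist [-1.2979e+00  8.0000e-04  3.0000e-04] deg 93.0
[0.67368122 0.58919546 1.98593976]
```

The moment jumped to 2.0 N·m, so it has jammed tight at TCP 0.1261. Releasing and lifting straight up, then checking.

```bash
python3 -m creep '[{"translation":[0,0,0],"twist":[0,0,0],"hand":60},{"translation":[0,0,0],"twist":[0,0,0],"hand":60},{"translation":[0,0,0],"twist":[0,0,0],"hand":60},{"translation":[0,0,0],"twist":[0,0,0],"hand":60},{"translation":[0,0,0],"twist":[0,0,0],"hand":60}]'
python3 -m creep '[{"translation":[-0.01,0,0],"twist":[0,0,0],"hand":60},{"translation":[-0.05,0,0],"twist":[0,0,0],"hand":60},{"translation":[-0.1,0,0],"twist":[0,0,0],"hand":60},{"translation":[-0.12,0,0],"twist":[0,0,0],"hand":60},{"translation":[-0.12,0,0],"twist":[0,0,0],"hand":60}]'
python3 -c "
from h import *
goto([.40,.25,.25])"
```

```text
time: 17.0
tool_pos: [0.5209, 0.0132, 0.126]
tool_rot: [0.26, 1.57, 0.585]
contact_force: [0.9, -0.5, -0.1]
opening: 0.0541
time: 17.5
tool_pos: [0.5225, 0.0129, 0.2504]
tool_rot: [-0.365, 1.562, -0.04]
contact_force: [0.4, -1.0, 0.1]
opening: 0.055
shift [-0.0008  0.2638 -0.0405] twist [-0.      0.0084  0.0032] deg 18.6
```

```bash
python3 -m creep '[{"translation":[0,0.05,-0.01],"twist":[0,0,0],"hand":60},{"translation":[0,0.1,-0.015],"twist":[0,0,0],"hand":60},{"translation":[0,0.15,-0.02],"twist":[0,0,0],"hand":60},{"translation":[0,0.2,-0.03],"twist":[0,0,0],"hand":60},{"translation":[0,0.24,-0.04],"twist":[0,0,0],"hand":60}]'
python3 - <<'E'
from h import *
def ov(n,im,org,s,pts):
    o=np.clip(cv2.resize(im[org[1]:org[1]+org[3],org[0]:org[0]+org[2]],None,fx=s,fy=s,interpolation=cv2.INTER_CUBIC)*1.7,0,255).astype(np.uint8)
    for p in pts:
        q=(proj(n,p)-org[:2]+.5)*s; cv2.drawMarker(o,(int(q[0]),int(q[1])),(0,0,255),cv2.MARKER_CROSS,9,1)
    return o
c=np.array([.521,.0125]); th=np.radians(18.6-90); e=np.array([np.cos(th),np.sin(th)]); f=np.array([-e[1],e[0]])
pts=[(*(c+.0625*np.array([np.cos(a),np.sin(a)])),.094) for a in np.radians(range(0,360,20))]+[(*(c+i*.04*e+j*.012*f),.122) for i in(-1,1) for j in(-1,1)]
S=robot.read_camera("side");T=robot.read_camera("top"); cv2.imwrite("pics/fs.png",S);cv2.imwrite("pics/ft.png",T)
cv2.imwrite("pics/fin.png",np.hstack([ov("side",S,(210,150,60,70),6,pts),ov("top",T,(204,166,60,70),6,pts)]))
E
```

```text
time: 18.0
tool_pos: [0.4062, 0.2292, 0.2485]
tool_rot: [-0.41, 1.563, -0.085]
contact_force: [0.2, 0.5, 0.4]
opening: 0.0551
```

View pics/fin.png

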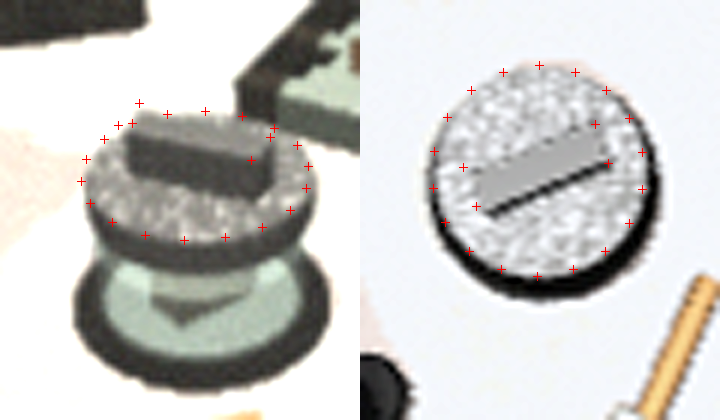

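The final view shows the lid level and centred: its outline is within about 1 mm of the prediction in the top view. It sits at the expected height, the remnant is visible inside the jar, and the arm is clear. The bar angle in the top view is about 3° short of the jaw angle, which is within the 10 mm lug tolerance. Handing in.

```bash
python3 -c "
from cell import robot
print(robot.observe()['qvel'].round(3)); print(robot.hand_in())"
```

```text
[-0.088  0.014 -0.023 -0.042 -0.01  -0.078]
the job is handed in; nothing more can be done
None
```

I put the remnant in the jar and screwed the lid down until it jammed, then handed the job in at about 18 s of the 61 s allowed. No verdict is reported.

**What I did**
1. I set the remnant down on the jar floor, feeling about 6 N of contact before opening the fingers.
2. I rested the lid on the ribs, with contact at a lid-centre height of about 111 mm.
3. I turned it back about 57° and it dropped freely to about 101 mm.
4. I screwed it clockwise about 75° to about 96.5 mm. The moment jumped from 0.5 to 2.0 N m there, so I released it and moved the arm clear.

**Last checks**
- The lid looks level and centred, within about 1 mm in the top view, and the remnant is visible standing in the jar.
- I moved the arm only above or away from the other things, but did not measure their positions again at the end.

**What disagreed**
- The side camera put things about 2–3 mm to the right of where the top camera did, so I worked from a compromise between them.
- The bar's final angle in the top view was about 3° short of the last jaw angle. That puts the lugs about 51–54° past the thread starts, against 57° at home. This is inside the jam range and the 10 mm tolerance, though I know the start angles only to about 3°.
- The arm was still settling slightly at hand-in, with joint speeds below 0.1 rad/s, well clear of everything.

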